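# Clamp the lid of the glassware case

## Task

The wooden glassware case on the shop table is sold: clamp its shut lid for the customer. Without gripping, lifting or forcing anything, push the steel clamp strap sideways over the lid with the outside of a finger until it stops under the cam, and only then push the cam lever down as far as it goes, so that it lies level. Leave the case where it stands, and leave everything around and on top of it undisturbed.

Things in the scene. Friction and masses are not known exactly. Their poses are not given: they have to be found in the camera images.
- case: Wooden case, lid shut, about 2.6 kg, loose: over 10 N sideways may shove it. Lid 176 mm (its x) by 186 mm (its y), lid top 95 mm above the table. Origin: centre of its underside; z up. Steel strap post on its +y wall, cam bracket and lever on its -y wall. Yaw at the start -0.6 to 0.15 rad.
- strap (a joint): Angle of the steel clamp strap about its vertical pivot, rad. 0: lies straight over the lid, along the case's -y from the pivot, at its stop under the cam. Grows as it swings out to the case's -x side (robot's side): in the case's frame it points along (-sin q, -cos q, 0). Starts at 0.75 to 1.3. Stays where it is left; needs about 1 N at 110 mm from the pivot.
- strap_pivot (a point): The strap's pivot, at mid height of the strap: case frame (0, 107, 116) mm. The post's cap, 24 mm across, reaches 128 mm above the table. Axes as the case's.
- strap_tip (a point): Centre of the strap's free end, at mid height, 220 mm from the pivot. The strap is a flat steel bar 22 mm wide, underside 110 mm and top 122 mm above the table, so 15 mm clear of the lid. Below it, 107 mm from the pivot, a rubber foot 20 mm across reaches down to the lid, with a nut 5 mm high above it.
- lever (a joint): Angle of the cam lever about its level axis (the case's x), rad. At 0 it stands up steeply, 1.2 rad above level, leaning out from the case (to the case's -y); at 1.2, its stop, it lies level, pointing out along the case's -y. Elevation above level: 1.2 - q. Starts at 0 to 0.3. Stays where it is left; needs about 4 N square to the lever at its paddle.
- lever_pivot (a point): The lever's axis: case frame (0, -107, 134) mm. Axes as the case's. On its case's +x side stands a steel cheek 10 mm thick, 15 to 25 mm from here, 147 mm above the table at its top.
- lever_pad (a point): Centre of the lever's paddle, 73 mm from the lever's axis; paddle 30 mm wide (along the case's x), 30 mm long, 8 mm thick; the arm between is 16 mm wide and 7 mm thick. The lever's end is 88 mm from its axis.
- bird: Small white china bird, 43 mm high, 40 mm long, standing loose on the lid on the case's +x half. Origin under its centre. Leave alone.
- tealight: Amber glass tealight cup, 60 mm across, 55 mm high, on the table on the case's -x side, below the strap's height. Origin under its centre. Leave alone.
- mug: Blue mug, 80 mm across, 85 mm high, on the table near the case's +x -y corner. Origin under its centre. Leave alone.
- vase: Green glass vase, 190 mm high, 80 mm across, on the table near the case's +x +y corner. Origin under its centre. Leave alone.
- bowl: Wooden bowl, 150 mm across, 55 mm high, beyond the strap's pivot end. Origin under its centre. Leave alone.
- candlestick: Brass candlestick, 115 mm high, 70 mm across the foot, to the left front of the case. Origin under its centre. Leave alone.
- jar: Glass jar with steel cap, 72 mm across, 95 mm high, on the table to the robot's right. Origin under its centre. Leave alone.

How it is judged:
By the outcome, as a careful person would: the job done as asked, in the order asked, and still so for the second after the job is handed in, with the robot touching nothing.
It also fails if it takes over 51 s, if anything falls off the work surface, if the arm or the gripper's body presses on something with over 40 N, if the wrist force passes 120 N, or if a joint passes its speed limit or range.

## Robot

A 6-joint arm with a two-finger parallel gripper is mounted at the origin on the work surface. World frame = base frame: x ahead of the robot, y to its left, z up, the work surface at z = 0. Lengths are in mm, angles in rad, forces in N, time in s.
With the tool pointing down it reaches from about 400 to 925 mm from the base axis. Payload 12.5 kg.
Tool frame: the origin (TCP) lies at the very end of the fingers, on their centre line; the grasp point (between the pads) lies 19 mm behind it; z points along the fingers, y is the direction in which the jaws open and shut (so a half turn about z gives the same grasp; the last joint's range is limited). The gripper opens to 95 mm and grips with 3 to 60 N. Pads are 20 mm wide; open, the fingers measure 119 mm over their backs; the gripper's body (75 mm by 180 mm) begins 59 mm behind the grasp point.
Start: joints at [-1.261, 0.491, 1.559, -0, 1.092, -0.106], TCP at [252.475, -571.754, 214.661] pointing down, gripper open.
Joint ranges: [-3.1, 3.1], [-0.84, 2.19], [0.05, 2.79], [-1.13, 4.28], [0.06, 2.93], [-2.69, 2.69]. Speed limits (rad/s): [2.22, 2.22, 2.79, 3.14, 3.14, 3.14].

## Interface

Orientations are given as [roll, pitch, yaw] about the fixed x, y, z axes, in that order (R = Rz(yaw) Ry(pitch) Rx(roll)).
In Python, from cell import env gives the robot as it stands.
- The arm moves only by the shell command python3 -m pendant 'ROWS'. ROWS is JSON, a list that holds one entry, the list of rows, each a list of 5 numbers: the opening, from 0 (shut) to 1 (fully open), then the shift along the tool's x, y, z in m, then the turn about the tool's z in rad. A call has exactly 8 rows; each row is the pose to reach, as a shift and turn from the pose commanded when the call began, along the tool's axes at that moment; what a row does not reach only later rows make up. A row lasts 1/10 s, in which the tool goes at most 50 mm and 8.59 degrees, less where a joint would pass 70% of its speed; a pose out of reach is approached as far as the arm can. A call with a gripper value outside its range is refused whole. The fingers move at their own pace and stop on an object; the grip force is fixed at half the most. Time passes only in rows, so rows that repeat a pose let the fingers close, or fill a call up. It gives the time, the measured TCP pose, the force and the opening at its end, in the units of the state.
- env.state(): the state, without advancing time (a new reading comes with each control period).
- env.read_camera(name): name is "side" or "top"; returns a dict with "image" (384x512x3 uint8, blue, green, red), "range_z" (384x512 float32, mm along the optical axis (not along the pixel's ray), 0 where there is no reading), "fx", "fy", "cx", "cy" (pixels), "rvec" (rotation vector, rad) and "tvec" (3), from world to camera coordinates, as OpenCV has them. Camera axes: x right, y down, z forward; pixel columns grow to the right and rows downward; lengths in mm; the calibration is good to about 2 mm. A picture is of the moment at which its call begins.
- env.job_done(): hands the job in, once; it reports no verdict.
The state is a dict: "t": time; "joints": joint angles; "qvel": joint speeds; "tau": joint torques, N m; "eef_pos": TCP position; "tcp_rot": TCP orientation; "ft_force": force on the tool from outside, world axes, zero at the start; "moment": the same for the moment, N m; "opening": opening from 0.0 (shut) to 1.0 (fully open).
Only numpy, scipy, OpenCV 4.12 (cv2) and the standard library are available. Lean on these libraries where they do the work, as an engineer would, in place of code of your own. Each camera call takes 0.05 s, during which the arm holds its last target. There are 200 camera calls.

## Working session

There is one attempt and no reset: what is moved stays moved. The work goes in short steps, Python scripts to look and compute and a shell command to move; the robot and the scene stay as the last step left them, time stands still between calls to the robot, and variables do not carry over. Pictures are saved under pics/ and viewed, about 8 in all and at most 12, crops included, and the job is handed in when it is done.

```bash
mkdir -p pics; cat > h.py <<'E'
import numpy as np, cv2
from cell import env
def cam(n):
    c=env.read_camera(n); R=cv2.Rodrigues(np.array(c['rvec'],float))[0]; t=np.array(c['tvec'],float).ravel()
    return c,R,t
def pts(c,R,t):
    z=c['range_z'].astype(float); v,u=np.indices(z.shape)
    P=np.stack([(u-c['cx'])/c['fx']*z,(v-c['cy'])/c['fy']*z,z],-1)
    return (P-t)@R   # world
def ray(c,R,t,u,v,h):
    d=np.array([(u-c['cx'])/c['fx'],(v-c['cy'])/c['fy'],1])@R; o=-R.T@t
    return o+d*(h-o[2])/d[2]
E
python3 - <<'E'
from h import *
ims=[]
for n in('top','side'):
    c,R,t=cam(n); np.savez(n+'0.npz',R=R,t=t,**{k:c[k] for k in('image','range_z','fx','fy','cx','cy')})
    print(n,-R.T@t,c['fx']); cv2.imwrite(f'pics/{n}0.png',cv2.resize(c['image'],(800,600)))
print(env.state())
E
```

```text
top [ 338.76752109  -34.29677918 1378.04693593] 475.7346386488572
side [ 91.58097025 794.19388669 699.20024928] 360.34855927932347
{'t': 0.1, 'joints': array([-1.26064257e+00,  4.91483582e-01,  1.55934789e+00, -3.87080603e-06,
        1.09166833e+00, -1.05608016e-01]), 'qvel': array([ 0.00122879,  0.00034305,  0.00062333,  0.00031159, -0.00157702,
       -0.00086788]), 'tau': array([ 4.02305639e-03, -6.13625264e+01, -2.58604288e+01,  6.94763521e-02,
        4.70083673e-02, -8.19666707e-05]), 'eef_pos': array([ 252.38745928, -571.57029044,  214.14391712]), 'tcp_rot': array([-3.14069019e+00, -9.22102350e-05,  4.15763514e-01]), 'ft_force': array([-0.62858938,  0.75272471,  0.04276351]), 'moment': array([-0.03321742, -0.02441023,  0.02715118]), 'opening': 0.9977304694932114}
```

View pics/top0.png

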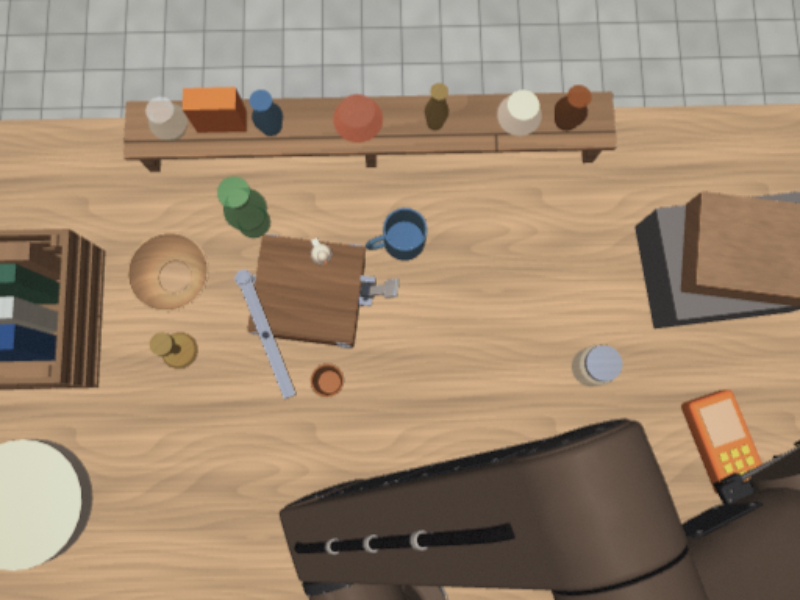

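View pics/side0.png

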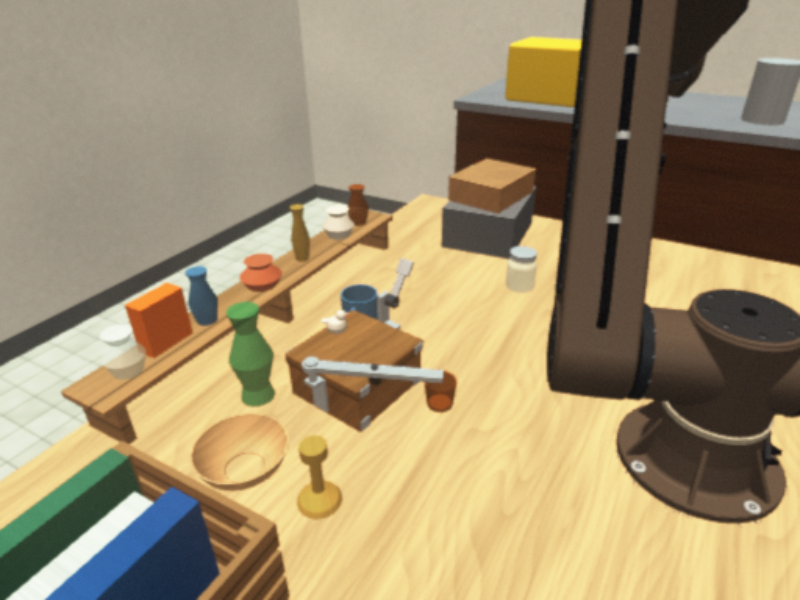

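The top view (800 px scale) shows the strap running from its pivot at (244,277) to its tip at (290,393). The lever paddle is at (388,289), the bird at (320,250), the tealight at (328,380) and the mug at (404,233). Next I fit the poses from depth.

```bash
cat > fit.py <<'E'
from h import *
import sys
def case(save=None):
    c,R,t=cam('top'); P=pts(c,R,t); z=P[...,2]
    v,u=np.indices(z.shape)
    roi=(u>150)&(u<262)&(v>145)&(v<265)
    hsv=cv2.cvtColor(c['image'],cv2.COLOR_BGR2HSV)
    lid=roi&(z>88)&(z<101)&(hsv[...,1]>70)
    n,l,s,_=cv2.connectedComponentsWithStats(lid.astype(np.uint8)); 
    parts=[i for i in range(1,n) if s[i,4]>60]; m=np.isin(l,parts)
    r=cv2.minAreaRect(P[m][:,:2].astype(np.float32)); print('lid rect',r, 'z',np.median(z[m]), 'box',cv2.boxPoints(r).round(1).tolist())
    st=roi&(z>104)&(z<135)&(hsv[...,1]<70)
    return c,R,t,P,hsv,roi,st
if __name__=='__main__':
    c,R,t,P,hsv,roi,st=case(); z=P[...,2]
    n,l,s,ce=cv2.connectedComponentsWithStats(st.astype(np.uint8))
    for i in range(1,n):
        if s[i,4]>15:
            q=P[l==i]; print('steel',s[i],ce[i].round(1),cv2.minAreaRect(q[:,:2].astype(np.float32)),'z',q[:,2].min().round(),q[:,2].max().round())
    L=roi&(u:=np.indices(z.shape)[1]>228)&(z>125)&(hsv[...,1]<80)
    q=P[L]; print('lever',len(q)); 
    if len(q): print(q[np.argsort(-q[:,1])][::max(1,len(q)//14)].round(0))
    for nm,(a,b) in dict(bird=(320,250),teal=(328,380),mug=(404,233),vase=(234,190),vase2=(250,210),candle=(180,350),candt=(163,344),pivot=(244,277),tip=(290,393),jar=(602,364)).items():
        a=int(a/1.5625);b=int(b/1.5625); print(nm,P[b,a].round(0))
E
python3 fit.py
```

```text
lid rect ((580.559326171875, 114.79509735107422), (186.08575439453125, 178.2778778076172), 81.92477416992188) z 94.65752802803712 box [[479.20001220703125, 35.20000076293945], [655.7000122070312, 10.199999809265137], [681.9000244140625, 194.39999389648438], [505.3999938964844, 219.39999389648438]]
steel [199 152  14  17 132] [204.4 160.6] ((642.8734130859375, 87.07373046875), (43.34220504760742, 35.66878128051758), 0.11493641883134842) z 108.0 135.0
steel [151 172  38  83 737] [169.4 212.3] ((499.59442138671875, 184.42178344726562), (234.25009155273438, 27.808124542236328), 20.517671585083008) z 113.0 132.0
lever 276
[[583.  20. 143.]
 [567.  14. 143.]
 [563.  12. 149.]
 [568.   9. 151.]
 [589.   6. 151.]
 [556.   1. 154.]
 [587.  -2. 146.]
 [587.  -7. 148.]
 [555. -15. 173.]
 [550. -23. 189.]
 [545. -28. 183.]
 [564. -31. 195.]
 [547. -35. 205.]
 [564. -38. 208.]
 [554. -43. 203.]]
bird [641.  90. 121.]
teal [424.  88.   3.]
mug [700. -59.   3.]
vase [732. 227. 189.]
vase2 [713. 208. 134.]
candle [482. 354.  26.]
candt [484. 358. 117.]
pivot [595. 218. 129.]
tip [397. 140. 125.]
jar [ 438. -393.   98.]
```

```bash
python3 -m pendant '[[[0,0.311,-0.215,0,0],[0,0.311,-0.215,0,0],[0,0.311,-0.215,0,0],[0,0.311,-0.215,0,0],[0,0.311,-0.215,0,0],[0,0.311,-0.215,0,0],[0,0.311,-0.215,0,0],[0,0.311,-0.215,0,0]]]'
cat > go.py <<'E'
# usage: go.py x y z yaw -> shift in tool axes from present pose
from h import *; import sys
g=np.array(list(map(float,sys.argv[1:4]))); s=env.state(); p=s['eef_pos']; y=s['tcp_rot'][2]
T=np.array([[np.cos(y),np.sin(y),0],[np.sin(y),-np.cos(y),0],[0,0,-1]])
print('at',p.round(1),'yaw',round(y,3),'shift',(T@(g-p)/1000).round(4),'turn',round(y-float(sys.argv[4]),3),'F',s['ft_force'].round(1))
E
python3 go.py 449 212 214 0.358
```

```text
t: 0.95
eef_pos: [451.2, -246.5, 214.7]
tcp_rot: [-3.141, -0.0, 0.418]
ft_force: [0.4, -0.4, 0.9]
opening: 0.386
at [ 451.2 -246.5  214.7] yaw 0.418 shift [ 0.184  -0.42    0.0007] turn 0.06 F [ 0.4 -0.4  0.9]
```

```bash
python3 -m pendant '[[[0,0.184,-0.42,0,0.06],[0,0.184,-0.42,0,0.06],[0,0.184,-0.42,0,0.06],[0,0.184,-0.42,0,0.06],[0,0.184,-0.42,0,0.06],[0,0.184,-0.42,0,0.06],[0,0.184,-0.42,0,0.06],[0,0.184,-0.42,0,0.06]]]'
python3 go.py 449 212 130 0.358
```

```text
t: 1.75
eef_pos: [448.5, 152.6, 214.7]
tcp_rot: [3.141, -0.0, 0.356]
ft_force: [1.0, -0.7, -0.1]
opening: 0.005
at [448.5 152.6 214.7] yaw 0.356 shift [ 0.0212 -0.0555  0.0847] turn -0.002 F [ 1.  -0.7 -0.1]
```

```bash
python3 -m pendant '[[[0,0.021,-0.0555,0,0],[0,0.021,-0.0555,0,0],[0,0.021,-0.0555,0,0],[0,0.021,-0.0555,0.035,0],[0,0.021,-0.0555,0.07,0],[0,0.021,-0.0555,0.08,0],[0,0.021,-0.0555,0.08,0],[0,0.021,-0.0555,0.08,0]]]'
python3 - <<'E'
from h import *
for n in('top','side'):
    c,R,t=cam(n); cv2.imwrite(f'pics/{n}1.png',cv2.resize(c['image'][100:290,100:300] if n=='top' else c['image'][130:330,100:340],None,fx=2.5,fy=2.5))
a=cv2.imread('pics/top1.png');b=cv2.imread('pics/side1.png'); h=475
b=cv2.resize(b,(300,250));o=np.zeros((475,800,3),np.uint8);o[:475,:500]=a;o[:250,500:]=b;cv2.imwrite('pics/m1.png',o)
E
python3 go.py 449 212 105 0.358
```

```text
t: 2.55
eef_pos: [450.1, 209.3, 135.7]
tcp_rot: [3.141, -0.001, 0.355]
ft_force: [0.6, 0.6, 0.0]
opening: 0.004
at [450.1 209.7 136. ] yaw 0.355 shift [-0.0002 -0.0025  0.031 ] turn -0.003 F [-0.6  0.4  0.6]
```

View pics/m1.png

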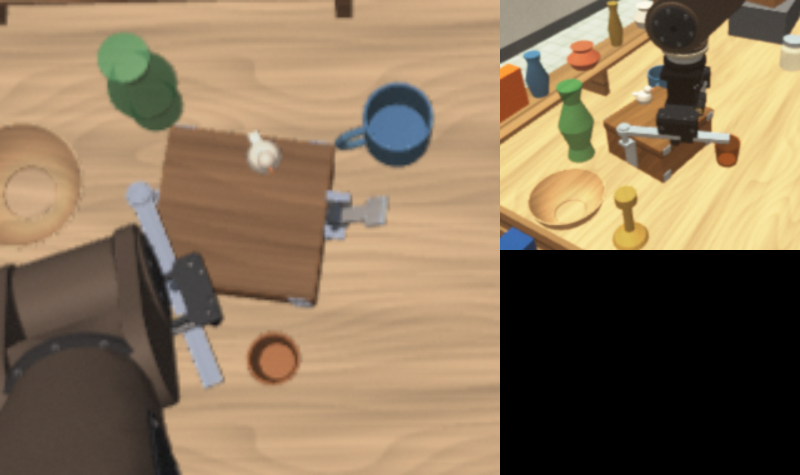

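The strap and its surroundings are undisturbed, and the gripper is above the strap's left side. I zoom the side view to check that the finger is on the near side of the strap.

```bash
python3 - <<'E'
from h import *
c,R,t=cam('side'); im=c['image'].copy()
for p in [(450,210,136),(450,210,105)]:
    q=R@np.array(p)+t; print(q[:2]/q[2]*c['fx']+[c['cx'],c['cy']])
cv2.imwrite('pics/s2.png',cv2.resize(im[180:280,170:310],None,fx=5,fy=5,interpolation=cv2.INTER_CUBIC))
E
```

```text
[248.78618386 242.83382339]
[249.05923773 252.5903408 ]
```

View pics/s2.png

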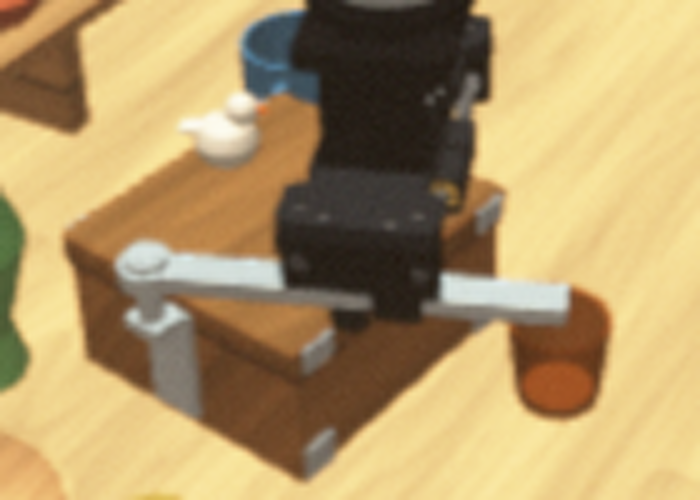

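In the crop the fingertip at (394,314) hides the strap, so it is on the near (+y) side as wanted. The rubber foot is at (350,315). I lower beside the strap and compute the sweep.

```bash
python3 -m pendant '[[[0,0,-0.002,0.01,0],[0,0,-0.002,0.02,0],[0,0,-0.002,0.031,0],[0,0,-0.002,0.031,0],[0,0,-0.002,0.031,0],[0,0,-0.002,0.031,0],[0,0,-0.002,0.031,0],[0,0,-0.002,0.031,0]]]'
cat > arc.py <<'E'
from h import *; import sys
s=env.state(); p=s['eef_pos']; y=s['tcp_rot'][2]
T=np.array([[np.cos(y),np.sin(y)],[np.sin(y),-np.cos(y)]]); a=-0.141
C=np.array([[np.cos(a),-np.sin(a)],[np.sin(a),np.cos(a)]]); piv=np.array([580.6,114.8])+C@[0,107]
rel=C.T@(p[:2]-piv); off=23
print('at',p.round(1),'yaw',round(y,3),'F',s['ft_force'].round(1),'case-rel pivot',rel.round(1))
for q in map(float,sys.argv[1:]):
    g=piv+C@(140*np.array([-np.sin(q),-np.cos(q)])-off*np.array([np.cos(q),-np.sin(q)]))
    print(q,(T@(g-p[:2])/1000).round(4),'turn',round(y-(np.pi/2+a-q),3))
E
python3 arc.py 1.071 0.95 0.83 0.71 0.59 0.47 0.35 0.23 .15
```

```text
t: 3.5
eef_pos: [448.8, 211.8, 103.9]
tcp_rot: [3.141, -0.001, 0.356]
ft_force: [-0.2, -0.2, 0.2]
opening: 0.004
at [448.8 211.8 103.9] yaw 0.356 F [-0.2 -0.2  0.2] case-rel pivot [-144.1  -29.5]
1.071 [0.0007 0.0202] turn -0.003
0.95 [-0.001   0.0373] turn -0.124
0.83 [-0.0006  0.0543] turn -0.244
0.71 [0.0018 0.0711] turn -0.364
0.59 [0.0062 0.0875] turn -0.484
0.47 [0.0125 0.1033] turn -0.604
0.35 [0.0207 0.1183] turn -0.724
0.23 [0.0306 0.1321] turn -0.844
0.15 [0.0381 0.1406] turn -0.924
```

```bash
python3 -m pendant '[[[0,0.001,0.02,0,0],[0,-0.001,0.037,0,-0.12],[0,-0.001,0.054,0,-0.24],[0,0.002,0.071,0,-0.36],[0,0.006,0.0875,0,-0.48],[0,0.0125,0.103,0,-0.6],[0,0.0205,0.118,0,-0.72],[0,0.0205,0.118,0,-0.72]]]'
python3 arc.py 0.35 0.3 0.25 0.2 0.16 0.12 0.1
python3 - <<'E'
from h import *
for n,(a,b,e,f) in dict(top=(100,290,100,300),side=(170,300,130,310)).items():
    c,R,t=cam(n); cv2.imwrite(f'pics/{n}3.png',cv2.resize(c['image'][a:b,e:f],None,fx=2,fy=2))
a=cv2.imread('pics/top3.png');b=cv2.imread('pics/side3.png')
o=np.zeros((380,760,3),np.uint8);o[:,:400]=a;o[:260,400:]=b;cv2.imwrite('pics/m3.png',o)
E
```

```text
t: 4.3
eef_pos: [510.2, 107.3, 103.7]
tcp_rot: [3.141, -0.001, 1.076]
ft_force: [0.5, -0.2, -0.2]
opening: 0.002
at [510.2 107.3 103.7] yaw 1.076 F [ 0.5 -0.2 -0.2] case-rel pivot [ -68.7 -124.3]
0.35 [ 0.0003 -0.0011] turn -0.004
0.3 [-0.0006  0.0059] turn -0.054
0.25 [-0.0012  0.013 ] turn -0.104
0.2 [-0.0015  0.0201] turn -0.154
0.16 [-0.0014  0.0258] turn -0.194
0.12 [-0.0011  0.0314] turn -0.234
0.1 [-0.0009  0.0343] turn -0.254
```

View pics/m3.png

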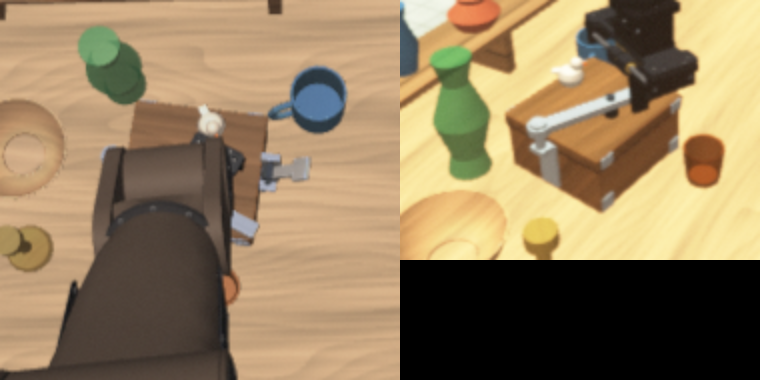

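The strap follows the finger, and the bird, case and tealight are undisturbed. I continue to about 0.1 rad.

```bash
python3 -m pendant '[[[0,-0.001,0.006,0,-0.05],[0,-0.001,0.013,0,-0.1],[0,-0.0015,0.02,0,-0.15],[0,-0.0015,0.026,0,-0.195],[0,-0.001,0.0315,0,-0.235],[0,-0.001,0.0343,0,-0.255],[0,-0.001,0.0343,0,-0.255],[0,-0.001,0.0343,0,-0.255]]]'
python3 arc.py 0.1 0.06 0.04 0.03 0.02 0.01 0 -0.01
```

```text
t: 5.2
eef_pos: [538.3, 91.5, 103.7]
tcp_rot: [3.142, 0.0, 1.329]
ft_force: [-0.6, 0.1, 0.1]
opening: 0.001
at [538.3  91.5 103.7] yaw 1.329 F [-0.6  0.1  0.1] case-rel pivot [ -38.6 -136. ]
0.1 [-0.0008  0.0018] turn -0.001
0.06 [-0.0016  0.0074] turn -0.041
0.04 [-0.0019  0.0102] turn -0.061
0.03 [-0.002   0.0116] turn -0.071
0.02 [-0.0022  0.0131] turn -0.081
0.01 [-0.0023  0.0145] turn -0.091
0.0 [-0.0024  0.0159] turn -0.101
-0.01 [-0.0024  0.0173] turn -0.111
```

```bash
python3 -m pendant '[[[0,-0.001,0.002,0,-0.01],[0,-0.001,0.004,0,-0.02],[0,-0.0015,0.006,0,-0.035],[0,-0.0015,0.0075,0,-0.045],[0,-0.002,0.009,0,-0.055],[0,-0.002,0.0105,0,-0.065],[0,-0.002,0.0115,0,-0.075],[0,-0.002,0.012,0,-0.08]]]'
python3 -m pendant '[[[0,0,0.0003,0,0],[0,0,0.0006,0,0],[0,0,0.001,0,-0.005],[0,0,0.0013,0,-0.01],[0,0,0.0016,0,-0.01],[0,0,0.002,0,-0.01],[0,0,0.002,0,-0.01],[0,0,0.002,0,-0.01]]]'
python3 arc.py 0 -0.01
```

```text
t: 6.0
eef_pos: [549.9, 86.2, 103.6]
tcp_rot: [-3.142, 0.0, 1.411]
ft_force: [-0.5, -0.6, -0.5]
opening: 0.006
t: 6.8
eef_pos: [551.9, 86.0, 103.6]
tcp_rot: [3.141, 0.0, 1.421]
ft_force: [-0.2, -1.2, -0.4]
opening: 0.007
at [551.9  86.  103.6] yaw 1.421 F [-0.2 -1.2 -0.4] case-rel pivot [ -24.4 -139.6]
0.0 [-0.0004  0.0014] turn -0.009
-0.01 [-0.0006  0.0028] turn -0.019
```

```bash
python3 -m pendant '[[[0,0,0.0002,0,0],[0,0,0.0004,0,0],[0,0,0.0006,0,0],[0,0,0.0008,0,0],[0,0,0.001,0,0],[0,0,0.001,0,0],[0,0,0.001,0,0],[0,0,0.001,0,0]]]'
```

```text
t: 7.6
eef_pos: [552.8, 85.9, 103.6]
tcp_rot: [3.141, 0.0, 1.421]
ft_force: [-0.2, -0.6, 0.1]
opening: 0.004
```

```bash
python3 -m pendant '[[[0,0,0.0002,0,0],[0,0,0.0004,0,0],[0,0,0.0006,0,0],[0,0,0.0008,0,0],[0,0,0.0008,0,0],[0,0,0.0008,0,0],[0,0,0.0008,0,0],[0,0,0.0008,0,0]]]'
python3 fit.py 2>&1 | head -5
python3 - <<'E'
from h import *
c,R,t=cam('side'); cv2.imwrite('pics/s4.png',cv2.resize(c['image'][170:290,160:300],None,fx=5,fy=5,interpolation=cv2.INTER_CUBIC))
E
```

```text
t: 8.4
eef_pos: [553.6, 85.8, 103.6]
tcp_rot: [3.141, 0.0, 1.421]
ft_force: [-0.4, 0.5, 0.1]
opening: 0.004
lid rect ((568.008544921875, 27.164344787597656), (22.21548843383789, 173.35101318359375), 87.55623626708984) z 94.54053946062805 box [[480.8999938964844, 19.799999237060547], [654.0999755859375, 12.399999618530273], [655.0999755859375, 34.599998474121094], [481.8999938964844, 42.0]]
steel [151 172   9  12  80] [154.9 177.3] ((596.3968505859375, 222.68824768066406), (23.4033203125, 29.75696563720703), 78.1747055053711) z 107.0 134.0
steel [225 184  14  10  68] [229.5 189.2] ((560.7883911132812, 15.954801559448242), (34.911476135253906, 21.7844181060791), 80.74578857421875) z 108.0 135.0
lever 278
[[ 5.590e+02  2.300e+01  1.270e+02]
```

View pics/s4.png

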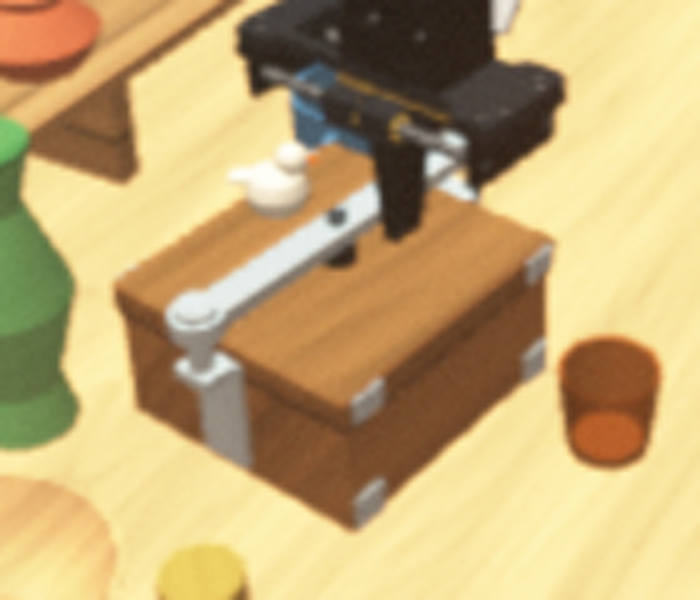

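The strap lies nearly along the lid's centreline, and the force shows no stop contact yet. I keep creeping.

```bash
python3 -m pendant '[[[0,0,0.0002,0,0],[0,0,0.0004,0,0],[0,0,0.0006,0,0],[0,0,0.0008,0,0],[0,0,0.001,0,0],[0,0,0.001,0,0],[0,0,0.001,0,0],[0,0,0.001,0,0]]]'
```

```text
t: 9.3
eef_pos: [554.6, 85.6, 103.6]
tcp_rot: [3.141, 0.0, 1.421]
ft_force: [-1.5, -0.2, -0.6]
opening: 0.004
```

```bash
python3 -m pendant '[[[0,0,0.0002,0,0],[0,0,0.0004,0,0],[0,0,0.0006,0,0],[0,0,0.0008,0,0],[0,0,0.001,0,0],[0,0,0.001,0,0],[0,0,0.001,0,0],[0,0,0.001,0,0]]]'; python3 arc.py 0
```

```text
t: 10.1
eef_pos: [555.6, 85.4, 103.6]
tcp_rot: [3.141, 0.0, 1.421]
ft_force: [-0.1, 0.2, -0.3]
opening: 0.005
at [555.6  85.4 103.6] yaw 1.421 F [-0.1  0.2 -0.3] case-rel pivot [ -20.6 -139.6]
0.0 [-0.0005 -0.0024] turn -0.009
```

```bash
python3 -m pendant '[[[0,0,0.0002,0,0],[0,0,0.0004,0,0],[0,0,0.0006,0,0],[0,0,0.0008,0,0],[0,0,0.001,0,0],[0,0,0.001,0,0],[0,0,0.001,0,0],[0,0,0.001,0,0]]]'
```

```text
t: 10.9
eef_pos: [556.6, 85.3, 103.6]
tcp_rot: [3.141, 0.0, 1.421]
ft_force: [-0.5, -0.0, 0.1]
opening: 0.007
```

```bash
python3 -m pendant '[[[0,0,0.0002,0,0],[0,0,0.0004,0,0],[0,0,0.0006,0,0],[0,0,0.0008,0,0],[0,0,0.001,0,0],[0,0,0.001,0,0],[0,0,0.001,0,0],[0,0,0.001,0,0]]]'
python3 - <<'E'
from h import *
c,R,t=cam('side'); P=pts(c,R,t); z=P[...,2]; hsv=cv2.cvtColor(c['image'],cv2.COLOR_BGR2HSV)
m=(z>117)&(z<127)&(hsv[...,1]<60)&(hsv[...,2]>130)
q=P[m]; q=q[(abs(q[:,0]-575)<45)&(q[:,1]<205)&(q[:,1]>0)]
print(len(q)); 
for lo in range(0,210,15):
    w=q[(q[:,1]>=lo)&(q[:,1]<lo+15)]
    if len(w): print(lo,len(w),w[:,0].min().round(1),np.median(w[:,0]).round(1),w[:,0].max().round(1))
cv2.imwrite('pics/s5.png',cv2.resize(c['image'][170:290,160:300],None,fx=5,fy=5,interpolation=cv2.INTER_CUBIC))
E
```

```text
t: 11.7
eef_pos: [557.3, 85.1, 103.6]
tcp_rot: [-3.141, 0.0, 1.421]
ft_force: [-3.0, -0.4, 0.9]
opening: 0.006
256
0 9 559.1 567.6 577.0
30 16 555.3 558.8 569.2
45 4 555.8 558.2 559.9
75 11 570.5 577.9 584.8
90 21 565.4 572.4 585.8
105 21 565.8 571.3 589.7
120 31 568.7 576.8 591.0
135 25 569.9 582.3 593.0
150 34 572.8 580.8 593.4
165 30 574.8 584.3 595.4
180 32 576.1 587.4 598.8
195 22 577.9 585.9 601.5
```

```bash
python3 -m pendant '[[[0,0,0.0001,0,0],[0,0,0.0002,0,0],[0,0,0.0003,0,0],[0,0,0.0004,0,0],[0,0,0.0005,0,0],[0,0,0.0005,0,0],[0,0,0.0005,0,0],[0,0,0.0005,0,0]]]'; python3 arc.py 0
```

```text
t: 12.55
eef_pos: [557.4, 85.1, 103.5]
tcp_rot: [-3.14, 0.0, 1.421]
ft_force: [-6.4, -0.8, 2.6]
opening: 0.004
at [557.4  85.1 103.5] yaw 1.421 F [-6.4 -0.8  2.6] case-rel pivot [ -18.8 -139.7]
0.0 [-0.0004 -0.0042] turn -0.009
```

At the stop: the position stalled and the force rose to 6 N. I back off, lift, move aside to the robot's right, and measure.

```bash
python3 -m pendant '[[[0,0,-0.01,0,0],[0,0,-0.03,0,0],[0,0,-0.04,0,0],[0,0,-0.04,-0.04,0],[0,0,-0.04,-0.08,0],[0,0,-0.04,-0.12,0],[0,0,-0.04,-0.14,0],[0,0,-0.04,-0.14,0]]]'
python3 go.py 460 -160 245 1.43
```

```text
t: 13.35
eef_pos: [519.6, 91.2, 246.7]
tcp_rot: [3.135, -0.001, 1.421]
ft_force: [0.5, 0.1, -0.1]
opening: 0.005
at [519.6  91.2 246.7] yaw 1.421 shift [-0.2573 -0.0215  0.0017] turn -0.009 F [ 0.5  0.1 -0.1]
```

```bash
python3 -m pendant '[[[0,-0.05,-0.02,0,0],[0,-0.1,-0.021,0,-0.009],[0,-0.15,-0.021,0,-0.009],[0,-0.2,-0.021,0,-0.009],[0,-0.25,-0.021,0,-0.009],[0,-0.258,-0.021,0,-0.009],[0,-0.258,-0.021,0,-0.009],[0,-0.258,-0.021,0,-0.009]]]'
python3 fit.py
python3 - <<'E'
from h import *
o=np.zeros((600,800,3),np.uint8)
c,R,t=cam('top'); o[:600,:400]=cv2.resize(c['image'][130:280,140:240],(400,600),interpolation=cv2.INTER_CUBIC)
c,R,t=cam('side'); o[:400,400:]=cv2.resize(c['image'][150:270,180:300],(400,400),interpolation=cv2.INTER_CUBIC)
cv2.imwrite('pics/m6.png',o)
E
```

```text
t: 14.15
eef_pos: [459.1, -160.1, 243.0]
tcp_rot: [-3.141, -0.0, 1.43]
ft_force: [-0.2, 0.9, 0.2]
opening: 0.003
lid rect ((580.9657592773438, 115.04642486572266), (186.50897216796875, 177.64663696289062), 81.7375717163086) z 94.67593369177048 box [[479.70001220703125, 35.5], [655.5, 10.0], [682.2999877929688, 194.60000610351562], [506.5, 220.10000610351562]]
steel [199 152  14  17 134] [204.5 160.7] ((640.0192260742188, 91.78158569335938), (44.64183044433594, 33.85297393798828), 52.62364196777344) z 106.0 135.0
steel [151 172  83  20 699] [190.  181.8] ((579.7093505859375, 122.36805725097656), (224.66709899902344, 28.9218807220459), 80.59725952148438) z 109.0 135.0
lever 304
[[583.  19. 144.]
 [563.  14. 148.]
 [584.  11. 149.]
 [578.   7. 138.]
 [574.   4. 146.]
 [555.  -1. 145.]
 [560.  -4. 162.]
 [562. -12. 166.]
 [561. -20. 181.]
 [570. -26. 190.]
 [567. -31. 193.]
 [546. -35. 206.]
 [570. -38. 202.]
 [557. -43. 205.]
 [357. -47. 643.]]
bird [640.  90. 125.]
teal [424.  88.   2.]
mug [698. -59.  11.]
vase [730. 225. 196.]
vase2 [713. 209. 133.]
candle [482. 353.  29.]
candt [483. 357. 118.]
pivot [596. 219. 126.]
tip [403. 157.   3.]
jar [ 438. -392.  100.]
```

View pics/m6.png

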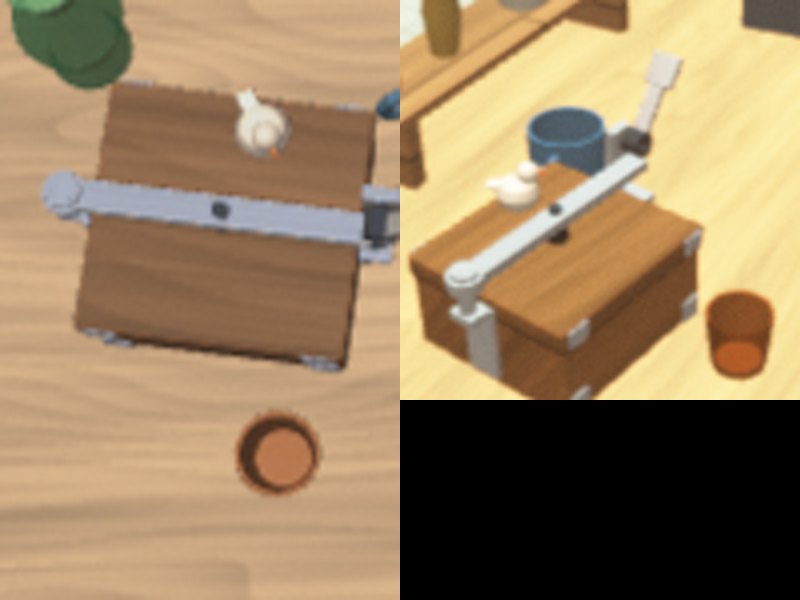

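The strap lies under the cam at (380,220) in the left crop, and the case and bird are unmoved to within 1 mm. Next is the lever, at an elevation of about 0.93.

```bash
cat > lev.py <<'E'
from h import *; import sys
s=env.state(); p=s['eef_pos']; y=s['tcp_rot'][2]; a=-0.142; r=72
T=np.array([[np.cos(y),np.sin(y),0],[np.sin(y),-np.cos(y),0],[0,0,-1]])
ey=np.array([-np.sin(a),np.cos(a)]); piv=np.array([580.8,114.9])-107*ey
print('at',p.round(1),'yaw',round(y,3),'F',s['ft_force'].round(1))
for e in map(float,sys.argv[1:]):
    g=np.r_[piv+ey*(-r*np.cos(e)+4*np.sin(e)+10),134+r*np.sin(e)+4*np.cos(e)]
    print(e,g.round(1),(T@(g-p)/1000).round(4))
E
python3 lev.py 1.2
```

```text
at [ 459.4 -159.5  243.5] yaw 1.432 F [ 0.4 -0.2 -0.1]
1.2 [563.9  -3.3 202.6] [0.1693 0.0818 0.0409]
```

```bash
python3 -m pendant '[[[0,0.045,0.022,0,0],[0,0.09,0.043,0,0],[0,0.135,0.065,0,0],[0,0.169,0.082,0,0],[0,0.169,0.082,0,0],[0,0.169,0.082,0.02,0],[0,0.169,0.082,0.0405,0],[0,0.169,0.082,0.0405,0]]]'; python3 lev.py 1.2 1.1 1.0 0.93 0.86 0.79 0.72 0.65 0.58
```

```text
t: 15.1
eef_pos: [562.7, -4.3, 201.1]
tcp_rot: [-3.137, 0.0, 1.431]
ft_force: [-0.1, 0.2, -0.7]
opening: 0.005
at [562.7  -4.3 201.1] yaw 1.431 F [-0.1  0.2 -0.7]
1.2 [563.9  -3.3 202.6] [ 0.0012  0.0011 -0.0015]
1.1 [563.   -9.9 200. ] [-0.0055  0.001   0.0011]
1.0 [562.  -16.3 196.7] [-0.0119  0.001   0.0043]
0.93 [561.4 -20.6 194.1] [-0.0162  0.001   0.0069]
0.86 [560.9 -24.6 191.2] [-0.0203  0.001   0.0099]
0.79 [560.3 -28.5 188. ] [-0.0242  0.001   0.0131]
0.72 [559.8 -32.1 184.5] [-0.0279  0.001   0.0166]
0.65 [559.3 -35.5 180.8] [-0.0313  0.001   0.0203]
0.58 [558.9 -38.6 176.8] [-0.0344  0.001   0.0242]
```

```bash
python3 -m pendant '[[[0,-0.0055,0.001,0.001,0],[0,-0.009,0.001,0.0025,0],[0,-0.012,0.001,0.0043,0],[0,-0.014,0.001,0.0056,0],[0,-0.016,0.001,0.007,0],[0,-0.0185,0.001,0.0085,0],[0,-0.0203,0.001,0.01,0],[0,-0.0222,0.001,0.0115,0]]]'
python3 lev.py 0.86 0.79 0.72 0.65 0.58 0.51 0.44 0.37 0.3 0.23
```

```text
t: 15.9
eef_pos: [562.1, -27.4, 191.7]
tcp_rot: [3.141, 0.0, 1.43]
ft_force: [-0.3, 0.9, 4.2]
opening: 0.004
at [562.1 -27.4 191.7] yaw 1.43 F [-0.3  0.9  4.2]
0.86 [560.9 -24.6 191.2] [ 0.0026 -0.0016  0.0005]
0.79 [560.3 -28.5 188. ] [-0.0013 -0.0016  0.0038]
0.72 [559.8 -32.1 184.5] [-0.005  -0.0016  0.0072]
0.65 [559.3 -35.5 180.8] [-0.0084 -0.0016  0.011 ]
0.58 [558.9 -38.6 176.8] [-0.0115 -0.0016  0.0149]
0.51 [558.5 -41.4 172.6] [-0.0143 -0.0016  0.0191]
0.44 [558.1 -43.9 168.3] [-0.0169 -0.0016  0.0234]
0.37 [557.8 -46.1 163.8] [-0.0191 -0.0016  0.0279]
0.3 [557.5 -48.  159.1] [-0.0211 -0.0016  0.0326]
0.23 [557.3 -49.6 154.3] [-0.0227 -0.0016  0.0374]
```

```bash
python3 -m pendant '[[[0,-0.0013,0,0.0038,0],[0,-0.005,-0.001,0.0072,0],[0,-0.0084,-0.001,0.011,0],[0,-0.0115,-0.001,0.0149,0],[0,-0.0143,-0.001,0.019,0],[0,-0.017,-0.001,0.0234,0],[0,-0.019,-0.001,0.028,0],[0,-0.021,-0.001,0.0325,0]]]'
python3 lev.py 0.3 0.25 0.2 0.16 0.12 0.09 0.06 0.03 0
```

```text
t: 16.7
eef_pos: [558.0, -48.1, 158.7]
tcp_rot: [-3.141, 0.0, 1.43]
ft_force: [2.4, 1.8, 2.4]
opening: 0.004
at [558.  -48.1 158.7] yaw 1.43 F [2.4 1.8 2.4]
0.3 [557.5 -48.  159.1] [-0.     -0.0005 -0.0004]
0.25 [557.3 -49.2 155.7] [-0.0012 -0.0005  0.003 ]
0.2 [557.2 -50.2 152.2] [-0.0022 -0.0005  0.0065]
0.16 [557.1 -50.9 149.4] [-0.0029 -0.0005  0.0093]
0.12 [557.  -51.4 146.6] [-0.0034 -0.0005  0.0121]
0.09 [557.  -51.8 144.5] [-0.0038 -0.0005  0.0142]
0.06 [556.9 -52.  142.3] [-0.0041 -0.0005  0.0164]
0.03 [556.9 -52.2 140.2] [-0.0043 -0.0005  0.0185]
0.0 [556.9 -52.4 138. ] [-0.0044 -0.0005  0.0207]
```

```bash
python3 -m pendant '[[[0,-0.0012,0,0.003,0],[0,-0.0022,0,0.0065,0],[0,-0.0028,0,0.009,0],[0,-0.0033,0,0.0115,0],[0,-0.0037,0,0.0135,0],[0,-0.004,0,0.015,0],[0,-0.004,0,0.016,0],[0,-0.004,0,0.0165,0]]]'
python3 lev.py 0.06 0
```

```text
t: 17.5
eef_pos: [557.4, -51.9, 142.6]
tcp_rot: [-3.141, 0.0, 1.43]
ft_force: [0.1, 1.1, 1.5]
opening: 0.006
at [557.4 -51.9 142.6] yaw 1.43 F [0.1 1.1 1.5]
0.06 [556.9 -52.  142.3] [-0.0002 -0.0004  0.0003]
0.0 [556.9 -52.4 138. ] [-0.0005 -0.0004  0.0046]
```

```bash
python3 -m pendant '[[[0,0,0,0.0004,0],[0,0,0,0.0008,0],[0,0,0,0.0012,0],[0,0,0,0.0016,0],[0,0,0,0.002,0],[0,0,0,0.002,0],[0,0,0,0.002,0],[0,0,0,0.002,0]]]'
```

```text
t: 18.3
eef_pos: [557.5, -51.9, 140.6]
tcp_rot: [-3.142, 0.0, 1.43]
ft_force: [0.1, -1.4, 1.7]
opening: 0.006
```

```bash
python3 -m pendant '[[[0,0,0,0.0003,0],[0,0,0,0.0006,0],[0,0,0,0.0009,0],[0,0,0,0.0012,0],[0,0,0,0.0015,0],[0,0,0,0.0015,0],[0,0,0,0.0015,0],[0,0,0,0.0015,0]]]'
```

```text
t: 19.1
eef_pos: [557.5, -51.8, 139.1]
tcp_rot: [-3.142, -0.0, 1.43]
ft_force: [-0.2, -1.8, 1.6]
opening: 0.007
```

```bash
python3 -m pendant '[[[0,0,0,0.0002,0],[0,0,0,0.0004,0],[0,0,0,0.0006,0],[0,0,0,0.0008,0],[0,0,0,0.001,0],[0,0,0,0.001,0],[0,0,0,0.001,0],[0,0,0,0.001,0]]]'
```

```text
t: 19.9
eef_pos: [557.5, -51.9, 138.2]
tcp_rot: [3.141, 0.0, 1.43]
ft_force: [-0.3, -1.5, 5.0]
opening: 0.005
```

```bash
python3 -m pendant '[[[0,0,0,0.0002,0],[0,0,0,0.0004,0],[0,0,0,0.0006,0],[0,0,0,0.0006,0],[0,0,0,0.0006,0],[0,0,0,0.0006,0],[0,0,0,0.0006,0],[0,0,0,0.0006,0]]]'
```

```text
t: 20.7
eef_pos: [557.6, -51.9, 138.1]
tcp_rot: [3.141, 0.0, 1.43]
ft_force: [-2.5, -1.9, 10.3]
opening: 0.003
```

The lever is at its stop: TCP z held at 138.1 mm (138.0 expected) while the force rose to 10 N. I lift straight up and move clear.

```bash
python3 -m pendant '[[[0,0,0,-0.01,0],[0,0,0,-0.04,0],[0,0,0,-0.08,0],[0,-0.03,-0.02,-0.11,0],[0,-0.07,-0.05,-0.11,0],[0,-0.1,-0.08,-0.11,0],[0,-0.13,-0.1,-0.11,0],[0,-0.13,-0.1,-0.11,0]]]'
python3 fit.py
python3 - <<'E'
from h import *
o=np.zeros((600,800,3),np.uint8)
c,R,t=cam('top'); o[:400,:400]=cv2.resize(c['image'][130:270,140:280],(400,400),interpolation=cv2.INTER_CUBIC)
c,R,t=cam('side'); o[:400,400:]=cv2.resize(c['image'][150:270,180:300],(400,400),interpolation=cv2.INTER_CUBIC)
cv2.imwrite('pics/m7.png',o[:400])
E
```

```text
t: 21.5
eef_pos: [438.1, -168.2, 248.0]
tcp_rot: [-3.141, 0.0, 1.427]
ft_force: [0.8, -0.4, -0.2]
opening: 0.005
lid rect ((581.2396850585938, 115.05773162841797), (186.32537841796875, 177.31451416015625), 81.98552703857422) z 94.67941675646702 box [[480.5, 35.20000076293945], [656.0, 10.399999618530273], [682.0, 194.89999389648438], [506.3999938964844, 219.6999969482422]]
steel [199 152  14  17 133] [204.4 160.7] ((640.135498046875, 92.29985809326172), (44.023155212402344, 34.52362060546875), 53.539669036865234) z 106.0 135.0
steel [151 172  83  20 711] [190.7 181.9] ((582.4965209960938, 122.54096984863281), (225.375732421875, 30.215131759643555), 82.09429168701172) z 106.0 135.0
lever 299
[[556.  23. 127.]
 [576.  15. 138.]
 [590.  11. 145.]
 [578.   7. 137.]
 [583.   4. 141.]
 [579.  -1. 135.]
 [584.  -4. 146.]
 [558. -12. 142.]
 [559. -20. 138.]
 [553. -30. 140.]
 [551. -38. 134.]
 [555. -46. 138.]
 [563. -52. 139.]
 [561. -57. 138.]
 [558. -62. 139.]]
bird [641.  90. 123.]
teal [424.  88.   5.]
mug [700. -59.   4.]
vase [731. 226. 193.]
vase2 [712. 208. 137.]
candle [482. 354.  25.]
candt [484. 359. 112.]
pivot [596. 219. 125.]
tip [403. 158.  -5.]
jar [ 439. -395.   89.]
```

View pics/m7.png

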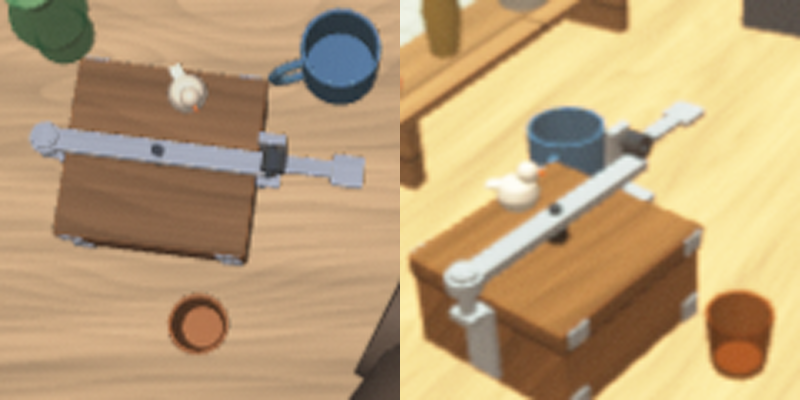

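The picture shows the strap straight under the cam at (272,155). The lever lies level, with its paddle at (347,170) and a depth of 138–139 mm along its length. Everything else is where it was.

```bash
python3 -c "
from cell import env
print(env.job_done()); print(env.state()['t'])"
```

```text
the job is handed in; nothing more can be done
None
the job is handed in; nothing more can be done
```

The case is clamped, and I handed the job in at about 22 s of the 51 s allowed.

- **Strap:** I pushed it over the lid with the outside of the closed fingers. At its stop under the cam, movement ceased and the force rose to 6.4 N at the last reading. I then backed the fingers off.
- **Lever:** Only after that did I press it down along its arc. It stopped with the fingertip at 138.1 mm (138.0 expected for level) while the force rose to about 10 N, downward. The depth camera then read about 138–139 mm on the paddle.
- **Surroundings:** The case's fitted position agrees with the start to within 1 mm, and its angle to about 0.001 rad. Depth spot checks and pictures show the bird, tealight, mug, vase and candlestick unmoved. The jar had spot checks only (within about 2 mm), and the bowl was last seen mid-job, unmoved.
- **Disagreements:** The strap reached its stop about 4 mm further than my assumed finger thickness predicted, so I relied on the force reading there. Just after the strap push, its fitted direction was about 0.02 rad off the lid's. In the last view they agreed to 0.002 rad.

The robot was touching nothing at hand-in.

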